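# Nest the tapered cup in its bench holder without jamming it

## Task

Put the white cup with the narrow, tapered lower half into the tapered metal holder and push it down lightly until only about a finger's breadth (10 mm) is left between the underside of its wide collar and the holder's rim, then let go of it. Do not push the collar right down onto the rim, or the two jam. Leave the straight-walled white cup where it is.

Things in the scene. Friction and masses are not known exactly. Their poses are not given: they have to be found in the camera images.
- cup_collar (a point): The cup to nest: white plastic, open at the top, loose, upright, 80 mm high, about 40 g. Its lower 40 mm taper from 42 mm diameter down to 34 mm at the foot; its upper 40 mm are a straight collar of 50 mm outside diameter (wall 4 mm), the place to grasp it. The collar's underside is a flat step 40 mm above the foot. This point is on the axis at mid-height of the collar, 60 mm above the foot and 20 mm above the collar's underside; z is the cup's axis.
- holder_rim (a point): The holder: a tapered steel sleeve, open at the top, on a round dark foot of 90 mm diameter that is fixed to the worktop. It is 70 mm high; the rim is 58 mm in outside diameter; the bore is 50 mm wide at the rim and narrows evenly, to 38 mm at 40 mm depth. This point is the centre of the mouth, level with the rim; z is up. When this is 10 mm below the collar's underside (30 mm below cup_collar) the cup is where it is wanted.
- follower (a joint): A flat dark disc of 36 mm diameter inside the holder, on which the cup's foot lands; how far it has been pushed down, in m. At 0 its top is 16 mm below the rim, so a cup set on it has 24 mm left under its collar. It slides down stiffly, at about 6 N (a little more when moved fast: 40 N per m/s), and stays where it is left; the cup's weight alone does not move it. It starts at 0 to 3 mm. At 24 mm the collar meets the rim; beyond 21.5 mm the cup counts as jammed.
- straight_cup_middle (a point): A bystander of the same white plastic and the same 80 mm height, loose, but straight-walled, 54 mm in diameter from top to bottom; it does not fit the holder. This point is on its axis, half-way up. It may stand on either side of the cup to nest.
Not all that is in view belongs to the job. What is shaped like the part that bears cup_collar but blue or green is not meant. Several things look just like the part that bears holder_rim: the one meant starts farthest to the robot's right.

How it is judged:
At the end, for the whole second after the job is handed in: The tapered cup stands in the holder, released, upright within 10 degrees, its collar within 10 mm of the holder's axis sideways, with 4 to 17 mm left between the collar's underside and the holder's rim (z of cup_collar in the frame of holder_rim between 0.024 and 0.037 m and horizontal distance between cup_collar and holder_rim below 0.01 m and angle between cup_collar's own z axis and vertical below 0.175 rad); the robot touches nothing.
It fails at once if the cup is jammed: the follower is driven down more than 21.5 mm (value of joint follower above 0.0215 m).
It fails at once if the straight-walled cup is moved more than 30 mm (distance of straight_cup_middle from where it was at the start of the episode above 0.03 m).
It also fails if it takes over 35 s, if anything falls off the work surface, if the arm or the gripper's body presses on something with over 40 N, if the wrist force passes 120 N, or if a joint passes its speed limit or range.

## Robot

A 6-joint arm with a two-finger parallel gripper is mounted at the origin on a cart in front of the work surface, level with it; the furniture and walls round the work are solid. World frame = base frame: x ahead of the robot, y to its left, z up, the work surface at z = 0. Lengths are in m, angles in rad, forces in N, time in s.
With the tool pointing down it reaches from about 0.3 to 0.775 m from the base axis. Payload 14.6 kg.
Tool frame: the origin (TCP) lies between the finger pads; the fingertips stand r.tips_ahead ahead of it and the grasp point (between the pads) lies 3 mm ahead of it (r.tips_ahead is the distance from the TCP to the fingertips, in m); z points along the fingers, y is the direction in which the jaws open and shut (so a half turn about z gives the same grasp; the last joint's range is limited). The gripper opens to 85 mm and grips with 20 to 120 N. Pads are 22 mm wide; open, the fingers measure 114 mm over their backs; the gripper's body (76 mm by 85 mm) begins 54 mm behind the grasp point. The pads swing forward as they close: fully open they stand 13 mm farther back than shut.
Start: joints at [1.083, 0.3, 1.521, -0, 1.321, -0.067], TCP at [0.225, 0.502, 0.253] pointing down, gripper open.
Joint ranges: [-3.03, 3.03], [-0.79, 2.21], [0.23, 2.52], [-1.04, 4.18], [0, 3.07], [-2.55, 2.55]. Speed limits (rad/s): [2.22, 2.22, 2.57, 3.14, 3.14, 3.14].

## Interface

Orientations are given as a rotation vector (axis times angle).
In Python, from station import r gives the robot as it stands. The module is installed in compiled form; this text tells all that it offers.
- The arm moves only by the tool send_rows, never from a script. Its argument "moves" is one flat list of numbers, 7 for each row, row after row: the shift along the tool's x, y, z each as a share of 150 mm, from -1 to 1, then the turn, a rotation vector about the tool's x, y, z each as a share of pi rad, from -1 to 1, then the opening, from 0 (shut) to 1 (fully open). In form: [x, y, z, ax, ay, az, gripper, x, y, z, ax, ay, az, gripper, ...]. A call has 1 to 10 rows; each row is the pose to reach, as a shift and turn from the pose commanded when the call began, along the tool's axes at that moment, turning the shorter way round; what a row does not reach only later rows make up. A row lasts 1/12 s, in which the tool goes at most 41.7 mm and 7.16 degrees, less where a joint would pass 70% of its speed; a pose out of reach is approached as far as the arm can. A call with a number of a shift or a turn outside -1 to 1 is refused whole. A call with a gripper value outside its range is refused whole. The fingers move at their own pace and stop on an object; the grip force is fixed at half the most. Time passes only in rows, so rows that repeat a pose let the fingers close. It gives the time, the measured TCP pose, the force and the opening at its end, in the units of the state.
- r.sense(): the state, without advancing time (a new reading comes with each control period).
- r.capture(name): name is "scene" or "top" or "wrist"; returns a dict with "image" (420x560x3 uint8, red, green, blue), "fx", "fy", "cx", "cy" (pixels), "R" (3x3) and "t" (3): a world point X has camera coordinates R X + t. Camera axes: x right, y down, z forward; pixel columns grow to the right and rows downward; lengths in m; the calibration is good to about 2 mm. The wrist camera is an equidistant fisheye: a pixel r from the principal point sees the ray r / f radians off the axis. A picture is of the moment at which its call begins. There is no depth.
- r.close_job(): hands the job in, once; it reports no verdict.
The state is a dict: "t": time; "q": joint angles; "qvel": joint speeds; "joint_torque": joint torques, N m; "position": TCP position; "eef_rot": TCP orientation; "force": force on the tool from outside, world axes, zero at the start; "wrist_torque": the same for the moment, N m; "finger_gap": opening from 0.0 (shut) to 1.0 (fully open).
Only numpy, scipy, OpenCV 4.12 (cv2) and the standard library are available. Lean on these libraries where they do the work, as an engineer would, in place of code of your own. Each camera call takes 0.05 s, during which the arm holds its last target.

## Working session

There is one attempt and no reset: what is moved stays moved. The work goes in short steps, Python scripts to look and compute and a tool call to move; the robot and the scene stay as the last step left them, time stands still between calls to the robot, and variables do not carry over. Pictures are saved under pics/ and viewed, and the job is handed in when it is done.

Besides the shell and the picture viewer there is one more tool, called after "Call:" as name(argument=value, ...), one argument or row to a line, values as JSON. send_rows: Moves the arm, as the interface text tells. Shift numbers are shares of 150 mm and turn numbers shares of pi rad, none past 1 either way. Its arguments: {"type":"object","properties":{"moves":{"type":"array","items":{"type":"number"}}},"required":["moves"]}

```bash
mkdir -p pics; python3 - <<'E'
from station import r
import cv2,numpy as np
print(r.sense(), r.tips_ahead)
for n in ["scene","top","wrist"]:
    c=r.capture(n); cv2.imwrite(f"pics/{n}0.png",c["image"][:,:,::-1])
    print(n,c["fx"],c["fy"],c["cx"],c["cy"],np.round(c["R"],4).tolist(),np.round(c["t"],4).tolist())
E
```

```text
{'t': 0.0, 'q': array([ 1.08340240e+00,  3.00444134e-01,  1.52163801e+00, -2.88337647e-05,
        1.32068582e+00, -6.65878653e-02]), 'qvel': array([-5.99024378e-04, -6.23844609e-04,  3.47493617e-05,  8.69309008e-04,
        1.32032409e-03, -1.02765490e-03]), 'joint_torque': array([-1.29230502e-03, -5.43488503e+01, -3.61801708e+01, -1.25337269e-04,
        3.95070878e-03, -8.45120923e-06]), 'position': array([0.22456864, 0.5018158 , 0.25271201]), 'eef_rot': array([-6.56061769e-01, -3.07202435e+00,  1.78763150e-03]), 'force': array([ 1.07727538, -0.25363131, -0.22374168]), 'wrist_torque': array([ 0.00585485, -0.00645965, -0.03622645]), 'finger_gap': 0.9977451445720914} 0.022
scene 436.85957471817636 436.85957471817636 285.7187268416512 212.24898437448587 [[0.7424, -0.6698, -0.0088], [-0.4447, -0.4829, -0.7543], [0.501, 0.564, -0.6564]] [-0.2256, 0.3635, 0.5302]
top 469.53229376793934 469.53229376793934 273.68390871834026 218.8113691498224 [[0.0716, -0.9974, 0.0063], [-0.9715, -0.0712, -0.2263], [0.2262, 0.0101, -0.974]] [0.144, 0.5275, 0.9357]
wrist 325.19226210127806 325.19226210127806 275.33586947990193 208.0339694077847 [[0.4092, 0.9125, -0.0004], [0.8797, -0.3944, 0.2658], [0.2424, -0.1091, -0.964]] [-0.5508, -0.034, 0.3781]
```

View pics/scene0.png

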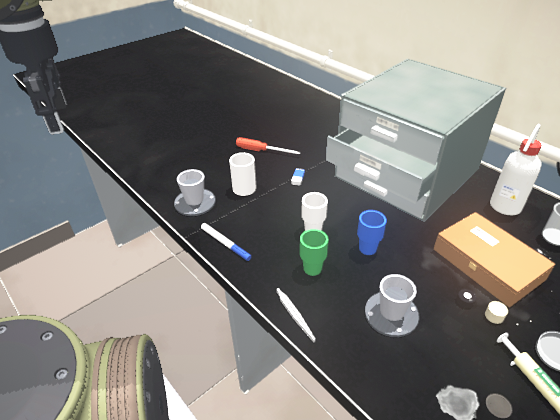

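View pics/top0.png

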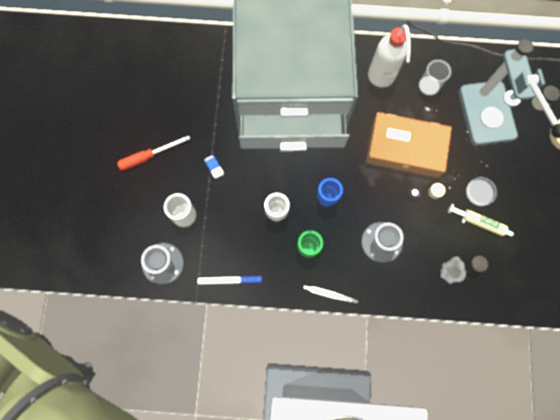

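View pics/wrist0.png

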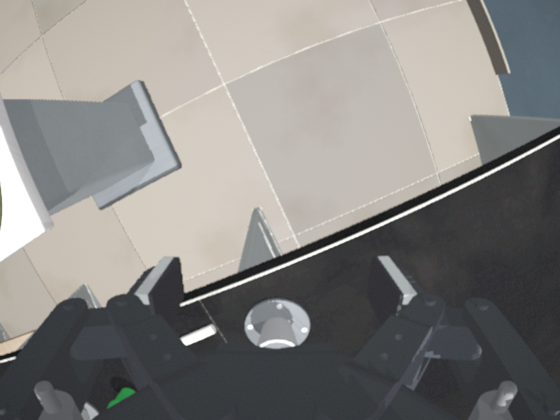

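The scene view shows the tapered white cup at (314,210), between the straight cup at (243,174) and the blue cup at (372,232), with the green cup in front at (313,252). There are two holders, and the right-hand one, at scene (397,295) and top (388,238), is the one meant. I'll measure these next.

```bash
python3 - <<'E'
from station import r
import cv2,numpy as np
t=r.capture("top")["image"][:,:,::-1]; s=r.capture("scene")["image"][:,:,::-1]
a=cv2.resize(t[170:280,240:420],None,fx=4.4,fy=4.4,interpolation=cv2.INTER_CUBIC)[:,:790]
cv2.imwrite("pics/tz.png",a)
b=cv2.resize(s[180:340,285:430],None,fx=3.7,fy=3.7,interpolation=cv2.INTER_CUBIC)
cv2.imwrite("pics/sz.png",b)
E
```

```text
(no output)
```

View pics/tz.png

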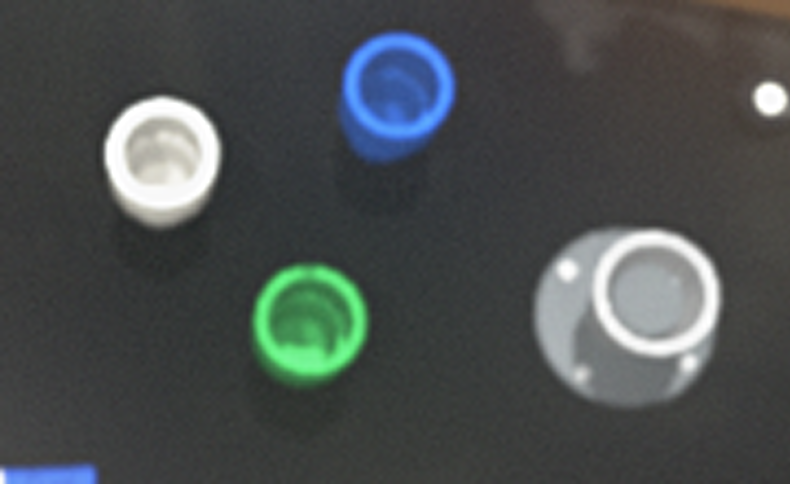

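View pics/sz.png

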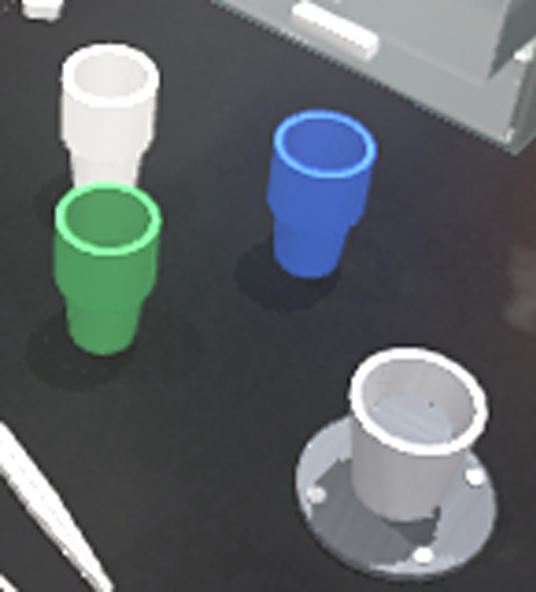

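Both rings stand out clearly. I'll mask the bright rims, fit ellipses and cast rays onto z=0.08 (cup rims) and z=0.07 (holder rim).

```bash
cat > h.py <<'E'
import cv2,numpy as np
def ray(c,u,v,z):
    R,t=np.array(c["R"]),np.array(c["t"])
    d=R.T@np.array([(u-c["cx"])/c["fx"],(v-c["cy"])/c["fy"],1]); o=-R.T@t
    return o+d*(z-o[2])/d[2]
def rim(c,box,thr,z,chan="gray"):
    im=np.ascontiguousarray(c["image"]).astype(int); x0,y0,x1,y1=box
    g=im.min(2) if chan=="gray" else (im[:,:,2] if chan=="b" else im[:,:,1])
    g=g[y0:y1,x0:x1].astype(np.uint8)
    g=cv2.resize(g,None,fx=4,fy=4,interpolation=cv2.INTER_CUBIC)
    m=(g>thr).astype(np.uint8)
    cs,_=cv2.findContours(m,cv2.RETR_EXTERNAL,cv2.CHAIN_APPROX_NONE)
    k=max(cs,key=len)[:,0,:].astype(float)
    p=(k+0.5)/4-0.5+[x0,y0]
    # points on the world plane, then circle fit there
    W=np.array([ray(c,u,v,z)[:2] for u,v in p])
    for it in range(4):
        A=np.c_[2*W,np.ones(len(W))]; s=np.linalg.lstsq(A,(W**2).sum(1),rcond=None)[0]
        rr=np.sqrt(s[2]+s[0]**2+s[1]**2); res=np.hypot(*(W-s[:2]).T)-rr
        W=W[np.abs(res)<max(0.0015,1.5*res.std())] if it<3 else W
    return s[:2].round(4),round(2*rr,4),round(res.std(),4),len(W)/len(p)
E
python3 - <<'E'
from station import r
from h import *
c=r.capture("top"); s=r.capture("scene")
for thr in (170,190,205,220):
    print(thr)
    for n,cam,box,z in [("cup",c,(255,185,300,230),.08),("hold",c,(370,218,410,255),.07),("strt",c,(155,185,205,235),.08),("cupS",s,(298,188,332,222),.08),("holdS",s,(375,270,422,308),.07)]:
        try: print(n,rim(cam,box,thr,z))
        except Exception as e: print(n,e)
for n,cam,box,ch in [("blue",c,(312,172,350,212),"b"),("green",c,(293,225,330,262),"g")]:
    print(n,rim(cam,box,150,.08,ch))
E
```

```text
170
cup (array([0.5415, 0.1781]), np.float64(0.0548), np.float64(0.0006), 0.9662162162162162)
hold (array([ 0.4939, -0.0593]), np.float64(0.0605), np.float64(0.0005), 0.8706199460916442)
strt (array([0.5231, 0.3846]), np.float64(0.0585), np.float64(0.0005), 0.8169398907103825)
cupS (array([0.5258, 0.1672]), np.float64(0.0855), np.float64(0.0029), 0.6253369272237197)
holdS (array([ 0.4915, -0.0591]), np.float64(0.0583), np.float64(0.0004), 1.0)
190
cup (array([0.5418, 0.1781]), np.float64(0.0538), np.float64(0.0004), 1.0)
hold (array([ 0.4938, -0.0596]), np.float64(0.0593), np.float64(0.0003), 1.0)
strt (array([0.5233, 0.3847]), np.float64(0.0575), np.float64(0.0004), 1.0)
cupS (array([0.5261, 0.1666]), np.float64(0.085), np.float64(0.0029), 0.6222826086956522)
holdS (array([ 0.4916, -0.0591]), np.float64(0.0578), np.float64(0.0004), 1.0)
205
cup (array([0.5419, 0.1781]), np.float64(0.0532), np.float64(0.0003), 1.0)
hold (array([ 0.4939, -0.0596]), np.float64(0.0584), np.float64(0.0003), 1.0)
strt (array([0.5234, 0.3848]), np.float64(0.0568), np.float64(0.0003), 1.0)
cupS (array([0.5256, 0.1669]), np.float64(0.0846), np.float64(0.003), 0.6270270270270271)
holdS (array([ 0.4915, -0.0591]), np.float64(0.0573), np.float64(0.0003), 1.0)
220
cup (array([0.5421, 0.1781]), np.float64(0.0524), np.float64(0.0003), 1.0)
hold (array([ 0.4939, -0.0597]), np.float64(0.0575), np.float64(0.0003), 1.0)
strt (array([0.5235, 0.3849]), np.float64(0.056), np.float64(0.0003), 1.0)
cupS (array([0.5257, 0.1667]), np.float64(0.0842), np.float64(0.003), 0.6277173913043478)
holdS (array([ 0.4916, -0.059 ]), np.float64(0.0569), np.float64(0.0003), 1.0)
blue (array([0.5831, 0.0677]), np.float64(0.0542), np.float64(0.0005), 1.0)
green (array([0.4666, 0.1036]), np.float64(0.0521), np.float64(0.0003), 1.0)
```

```bash
cat >> h.py <<'E'
from scipy.spatial.transform import Rotation as Ro
def mv(s,p,jaw_deg,clip=True):
    """shift/turn shares to reach TCP p, pointing down, jaw axis at jaw_deg"""
    R0=Ro.from_rotvec(s["eef_rot"]); M=R0.as_matrix()
    d=M.T@(np.array(p)-s["position"])/0.15
    a=np.radians(jaw_deg); y=np.array([np.cos(a),np.sin(a),0]); z=np.array([0,0,-1.]); x=np.cross(y,z)
    w=(R0.inv()*Ro.from_matrix(np.c_[x,y,z])).as_rotvec()/np.pi
    return d.round(4),w.round(4), "jaw now",np.degrees(np.arctan2(M[1,1],M[0,1])).round(1)
E
python3 - <<'E'
from station import r
from h import *
c=r.capture("scene")
for t in (232,240,247): print(rim(c,(298,188,332,222),t,.08))
print(mv(r.sense(),(0.542,0.178,0.20),-25))
E
```

```text
(array([0.5401, 0.1783]), np.float64(0.0517), np.float64(0.0006), 0.9242424242424242)
(array([0.5405, 0.1785]), np.float64(0.0505), np.float64(0.0006), 0.9770114942528736)
(array([0.5407, 0.1787]), np.float64(0.0497), np.float64(0.0006), 0.9886363636363636)
(array([-2.8133, -1.1073,  0.3548]), array([-0.000e+00,  1.000e-04,  5.049e-01]), 'jaw now', np.float64(65.9))
```

The two views agree to about 2 mm: the cup is at (0.541, 0.178) and the holder at (0.493, -0.059). Moving to above the cup.

Call:
send_rows(
  moves=[-0.95, -0.37, 0, 0, 0, 0.17, 1, -0.95, -0.37, 0, 0, 0, 0.17, 1, -0.95, -0.37, 0, 0, 0, 0.17, 1, -0.95, -0.37, 0, 0, 0, 0.17, 1, -0.95, -0.37, 0, 0, 0, 0.17, 1, -0.95, -0.37, 0, 0, 0, 0.17, 1],
)

```text
t: 0.9
position: [0.333, 0.3922, 0.2534]
eef_rot: [1.45, 2.787, 0.0]
force: [-0.4, 0.3, -0.2]
finger_gap: 1.0
```

```bash
python3 - <<'E'
from station import r
from h import *
s=r.sense(); print(s["t"],s["position"],s["q"]);print(mv(s,(0.5413,0.178,0.20),-25))
E
```

```text
0.9 [0.33303498 0.39218439 0.25341439] [ 7.95586565e-01  2.20616218e-01  1.62047425e+00 -8.50457625e-06
  1.30028893e+00  1.83939386e-01]
(array([-1.9663,  0.3167,  0.3561]), array([ 1.000e-04, -0.000e+00,  3.336e-01]), 'jaw now', np.float64(35.0))
```

Call:
send_rows(
  moves=[-0.98, 0.16, 0, 0, 0, 0.2, 1, -0.98, 0.16, 0, 0, 0, 0.2, 1, -0.98, 0.16, 0, 0, 0, 0.2, 1, -0.98, 0.16, 0, 0, 0, 0.2, 1, -0.98, 0.16, 0, 0, 0, 0.2, 1, -0.98, 0.16, 0, 0, 0, 0.2, 1],
)

```text
t: 1.4
position: [0.437, 0.2867, 0.2531]
eef_rot: [-2.241, -2.201, 0.0]
force: [0.5, -0.1, -0.2]
finger_gap: 1.003
```

```bash
python3 - <<'E'
from station import r
from h import *
s=r.sense(); print(s["t"],s["position"],s["q"]);print(mv(s,(0.5413,0.178,0.16),-25))
E
```

```text
1.4 [0.43696948 0.28672101 0.25310695] [5.10559822e-01 2.39250710e-01 1.59828750e+00 1.10579754e-04
 1.30434155e+00 5.28594516e-01]
(array([-0.7121,  0.7087,  0.6205]), array([-1.000e-04,  0.000e+00,  1.331e-01]), 'jaw now', np.float64(-1.0))
```

Call:
send_rows(
  moves=[-0.712, 0.709, 0.62, 0, 0, 0.133, 1, -0.712, 0.709, 0.62, 0, 0, 0.133, 1, -0.712, 0.709, 0.62, 0, 0, 0.133, 1, -0.712, 0.709, 0.62, 0, 0, 0.133, 1, -0.712, 0.709, 0.62, 0, 0, 0.133, 1, -0.712, 0.709, 0.62, 0, 0, 0.133, 1, -0.712, 0.709, 0.62, 0, 0, 0.133, 1],
)

```text
t: 1.98
position: [0.5411, 0.18, 0.1603]
eef_rot: [-2.64, -1.702, 0.001]
force: [-0.1, 0.5, 0.1]
finger_gap: 1.002
```

```bash
python3 - <<'E'
from station import r
from h import *
s=r.sense(); print(s["t"],s["position"],s["q"]);print(mv(s,(0.5413,0.178,0.068),-25))
c=r.capture("wrist"); cv2.imwrite("pics/w1.png",c["image"][:,:,::-1])
E
```

```text
1.9833 [0.54114389 0.17998552 0.1603294 ] [2.56761888e-01 4.35392582e-01 1.56275846e+00 3.04072070e-04
 1.14391215e+00 6.82184734e-01]
(array([-0.0116,  0.0067,  0.6155]), array([-0.0002,  0.    ,  0.0034]), 'jaw now', np.float64(-24.4))
```

View pics/w1.png

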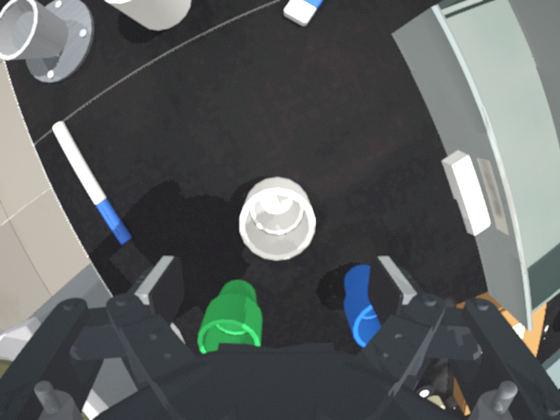

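The wrist view shows the cup centred at column 277 between the pads at (155,285) and (395,285). The green and blue cups are clear of the finger paths. Descending and then closing.

Call:
send_rows(
  moves=[0, 0, 0.2, 0, 0, 0, 1, 0, 0, 0.4, 0, 0, 0, 1, 0, 0, 0.55, 0, 0, 0, 1, 0, 0, 0.613, 0, 0, 0, 1, 0, 0, 0.613, 0, 0, 0, 1, 0, 0, 0.613, 0, 0, 0, 1],
)

```text
t: 2.53
position: [0.5418, 0.1799, 0.0698]
eef_rot: [2.642, 1.699, 0.002]
force: [0.5, 0.3, 0.7]
finger_gap: 1.0
```

Call:
send_rows(
  moves=[0, 0, 0, 0, 0, 0, 0.5, 0, 0, 0, 0, 0, 0, 0.4, 0, 0, 0, 0, 0, 0, 0.3, 0, 0, 0, 0, 0, 0, 0.2, 0, 0, 0, 0, 0, 0, 0.1, 0, 0, 0, 0, 0, 0, 0, 0, 0, 0, 0, 0, 0, 0, 0, 0, 0, 0, 0, 0, 0],
)

```text
t: 3.2
position: [0.5422, 0.1791, 0.0698]
eef_rot: [2.644, 1.696, 0.003]
force: [-1.9, -0.0, 8.2]
finger_gap: 0.562
```

```bash
python3 - <<'E'
from station import r
from h import *
s=r.sense(); print(s)
c=r.capture("scene"); cv2.imwrite("pics/s2.png",cv2.resize(c["image"][120:330,200:450,::-1],None,fx=2.8,fy=2.8))
E
```

```text
{'t': 3.2, 'q': array([2.54890421e-01, 5.58343024e-01, 1.61803656e+00, 1.77294330e-04,
       9.63163261e-01, 6.84976556e-01]), 'qvel': array([ 4.82111736e-04, -9.97461799e-05, -4.90516862e-04,  8.72668904e-04,
        3.19717576e-04,  3.20063103e-04]), 'joint_torque': array([-5.67152314e-01, -5.74752867e+01, -2.76568866e+01, -1.66283003e-01,
       -5.45446984e-01, -1.15612311e-03]), 'position': array([0.54218211, 0.17912526, 0.06981653]), 'eef_rot': array([2.6439734 , 1.6958401 , 0.00313143]), 'force': array([-1.88401378, -0.0247965 ,  8.19060245]), 'wrist_torque': array([ 0.02091785,  0.41043678, -0.03012704]), 'finger_gap': 0.562133159562755}
```

View pics/s2.png

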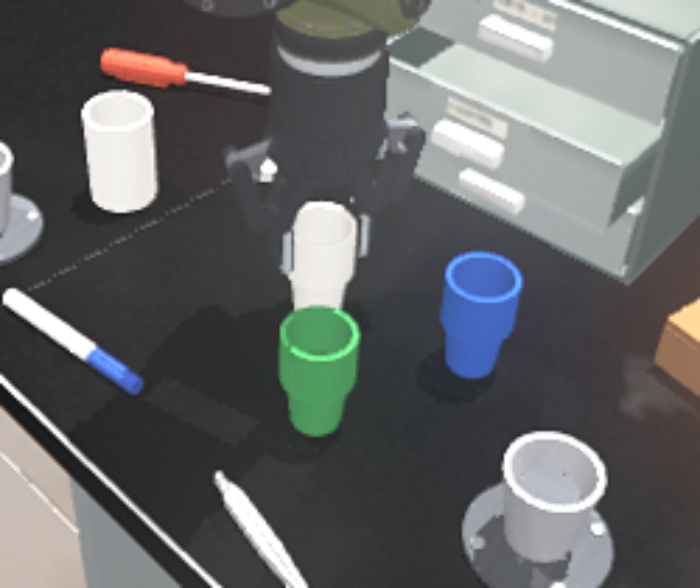

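The jaws stopped at 0.56 (about 48 mm) on the collar. The cup's foot is on the table with the TCP at z=0.0698, so that is my height reference. Lifting.

Call:
send_rows(
  moves=[0, 0, -0.2, 0, 0, 0, 0, 0, 0, -0.45, 0, 0, 0, 0, 0, 0, -0.7, 0, 0, 0, 0, 0, 0, -0.85, 0, 0, 0, 0, 0, 0, -0.9, 0, 0, 0, 0, 0, 0, -0.9, 0, 0, 0, 0, 0, 0, -0.9, 0, 0, 0, 0],
)

```text
t: 3.83
position: [0.5413, 0.1788, 0.2025]
eef_rot: [-2.644, -1.696, 0.001]
force: [-0.5, -0.3, -1.3]
finger_gap: 0.561
```

```bash
python3 - <<'E'
from station import r
from h import *
s=r.sense(); print(s["position"],s["force"],s["finger_gap"]);print(mv(s,(0.493,-0.0594,0.203),-25))
c=r.capture("scene"); cv2.imwrite("pics/s3.png",cv2.resize(c["image"][80:290,200:450,::-1],None,fx=2.8,fy=2.8))
E
```

```text
[0.54127418 0.17879376 0.20250964] [-0.53676389 -0.281509   -1.27961239] 0.5612256190867416
(array([-1.5775,  0.3699, -0.0027]), array([-0.0002,  0.0002,  0.0019]), 'jaw now', np.float64(-24.7))
```

View pics/s3.png

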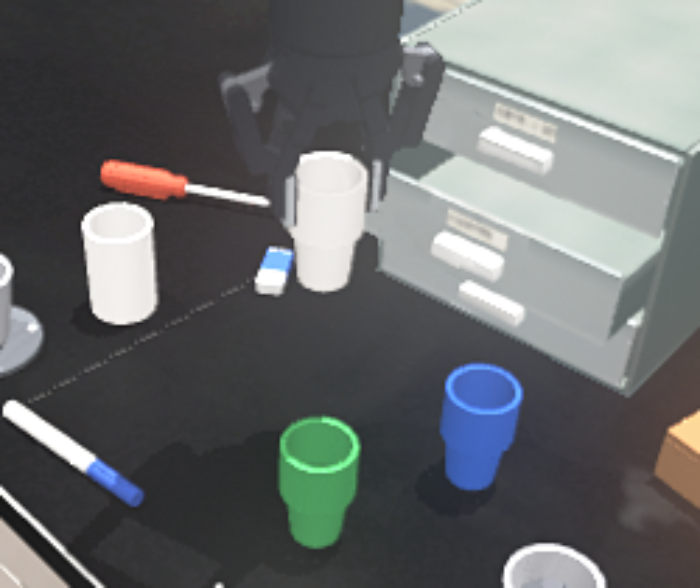

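The cup is held upright. Carrying it over the holder in two calls.

Call:
send_rows(
  moves=[-0.2, 0.047, 0, 0, 0, 0, 0, -0.42, 0.1, 0, 0, 0, 0, 0, -0.64, 0.15, 0, 0, 0, 0, 0, -0.86, 0.2, 0, 0, 0, 0, 0, -0.98, 0.23, 0, 0, 0, 0, 0, -0.98, 0.23, 0, 0, 0, 0, 0],
)

```text
t: 4.38
position: [0.5106, 0.028, 0.2017]
eef_rot: [-2.646, -1.691, 0.004]
force: [0.4, 0.8, -0.8]
finger_gap: 0.561
```

Call:
send_rows(
  moves=[-0.2, 0.047, 0, 0, 0, 0, 0, -0.4, 0.094, 0, 0, 0, 0, 0, -0.55, 0.13, 0, 0, 0, 0, 0, -0.597, 0.14, 0, 0, 0, 0, 0, -0.597, 0.14, 0, 0, 0, 0, 0, -0.597, 0.14, 0, 0, 0, 0, 0, -0.597, 0.14, 0, 0, 0, 0, 0],
)

```text
t: 4.97
position: [0.4935, -0.0581, 0.2028]
eef_rot: [-2.643, -1.697, 0.001]
force: [-0.4, 0.3, 0.0]
finger_gap: 0.561
```

```bash
python3 - <<'E'
from station import r
from h import *
s=r.sense(); print(s["t"],s["position"],s["force"],s["finger_gap"]);print(mv(s,(0.493,-0.0594,0.203),-25))
c=r.capture("scene"); cv2.imwrite("pics/s4.png",cv2.resize(c["image"][150:350,300:500,::-1],None,fx=3,fy=3))
c=r.capture("top"); cv2.imwrite("pics/t4.png",cv2.resize(c["image"][150:300,300:470,::-1],None,fx=4,fy=4))
E
```

```text
4.9667 [ 0.49352174 -0.05811627  0.20283289] [-0.3748384   0.27393875  0.0046151 ] 0.561207057531534
(array([-0.0092,  0.0004, -0.0011]), array([-0.0003,  0.    ,  0.0022]), 'jaw now', np.float64(-24.6))
```

View pics/s4.png

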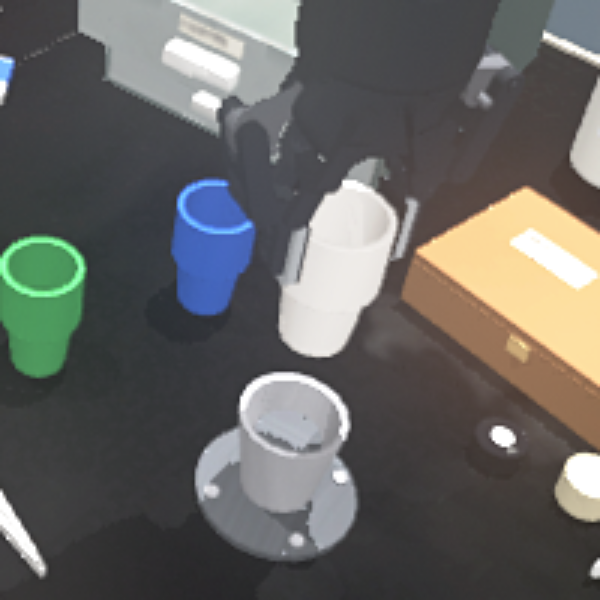

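View pics/t4.png

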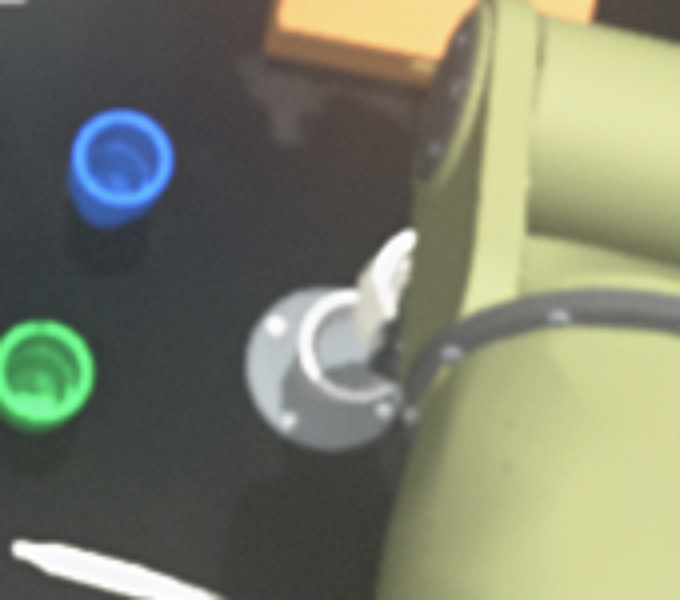

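The cup is over the holder and may lean slightly in the scene view. I'll check its axis by casting rays to the collar top and the foot.

```bash
python3 - <<'E'
from station import r
from h import *
s=r.sense(); c=r.capture("scene"); R,t=np.array(c["R"]),np.array(c["t"])
def pr(X): p=R@np.array(X)+t; return np.array([c["cx"]+c["fx"]*p[0]/p[2],c["cy"]+c["fy"]*p[1]/p[2]])
dz=s["position"][2]-0.0698
x,y=s["position"][:2]
for zz in (0,.04,.08): print("expected axis px at",zz,pr([x,y,zz+dz]).round(1))
im=c["image"].astype(int); g=im.min(2); sub=g[200:272,385:440]
m=((g>175)&(im.max(2)-g<20)).astype(np.uint8); mm=np.zeros_like(m); mm[205:272,388:436]=m[205:272,388:436]
n,l,st,ce=cv2.connectedComponentsWithStats(mm); i=1+np.argmax(st[1:,4]); b=(l==i)
print(st[i])
for v in range(st[i][1],st[i][1]+st[i][3],2):
    u=np.where(b[v])[0]; print(v,u.min(),u.max(),end=" | ")
# expected silhouette rows: left/right of foot & collar circles
print()
for zz,d in ((0,.034),(.04,.042),(.04,.05),(.08,.05)):
    P=np.array([pr([x+d/2*np.cos(a),y+d/2*np.sin(a),zz+dz]) for a in np.linspace(0,6.28,60)])
    print(zz,d,"u",P[:,0].min().round(1),P[:,0].max().round(1),"v",P[:,1].min().round(1),P[:,1].max().round(1))
E
```

```text
expected axis px at 0 [404.4 259.8]
expected axis px at 0.04 [409.1 240.9]
expected axis px at 0.08 [414.2 220.3]
[ 393  210   39   59 1487]
210 414 419 | 212 414 422 | 214 411 425 | 216 408 427 | 218 407 429 | 220 405 430 | 222 404 431 | 224 403 431 | 226 401 431 | 228 399 431 | 230 399 430 | 232 398 430 | 234 398 429 | 236 397 428 | 238 397 428 | 240 396 427 | 242 396 427 | 244 395 426 | 246 394 425 | 248 394 424 | 250 394 423 | 252 394 420 | 254 394 419 | 256 393 418 | 258 393 417 | 260 393 416 | 262 394 415 | 264 396 414 | 266 398 413 | 268 404 409 | 
0 0.034 u 392.9 416.0 v 251.6 268.3
0.04 0.042 u 394.3 424.1 v 230.9 251.4
0.04 0.05 u 391.5 427.0 v 229.0 253.5
0.08 0.05 u 395.8 432.9 v 208.6 232.8
```

The measured silhouette matches an upright cup on the TCP axis within 1–2 px, so tilt and offset are negligible. Descending to just above the follower, at TCP z≈0.128.

Call:
send_rows(
  moves=[-0.009, 0, 0.1, 0, 0, 0, 0, -0.009, 0, 0.2, 0, 0, 0, 0, -0.009, 0, 0.3, 0, 0, 0, 0, -0.009, 0, 0.38, 0, 0, 0, 0, -0.009, 0, 0.44, 0, 0, 0, 0, -0.009, 0, 0.48, 0, 0, 0, 0, -0.009, 0, 0.5, 0, 0, 0, 0, -0.009, 0, 0.5, 0, 0, 0, 0],
)

```text
t: 5.78
position: [0.4928, -0.0603, 0.1281]
eef_rot: [-2.644, -1.696, 0.0]
force: [0.1, -0.6, -0.3]
finger_gap: 0.561
```

```bash
python3 - <<'E'
from station import r
from h import *
s=r.sense(); print(s["t"],s["position"],s["force"],s["finger_gap"])
c=r.capture("scene"); cv2.imwrite("pics/s5.png",cv2.resize(c["image"][190:340,320:470,::-1],None,fx=4,fy=4))
E
```

```text
5.7833 [ 0.49281373 -0.06028483  0.12807477] [ 0.07528915 -0.55621296 -0.29168459] 0.5606898016192625
```

View pics/s5.png

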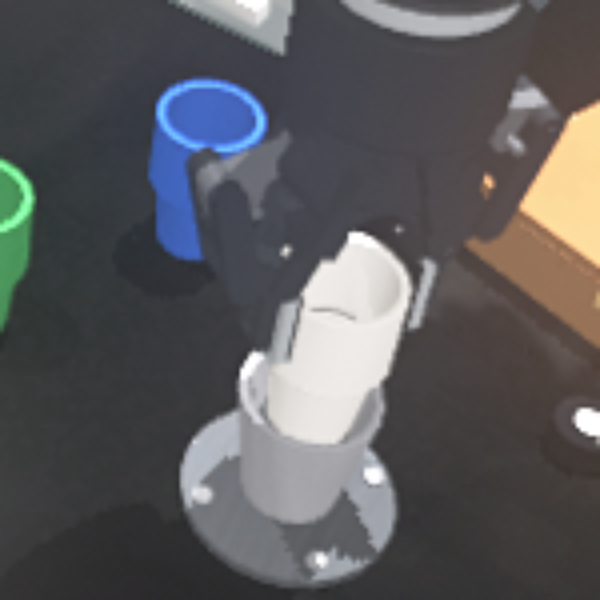

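The foot is inside the mouth at crop (315,420), roughly centred, with no contact force yet. Now pushing down slowly.

Call:
send_rows(
  moves=[0, 0, 0.012, 0, 0, 0, 0, 0, 0, 0.024, 0, 0, 0, 0, 0, 0, 0.036, 0, 0, 0, 0, 0, 0, 0.048, 0, 0, 0, 0, 0, 0, 0.06, 0, 0, 0, 0, 0, 0, 0.072, 0, 0, 0, 0, 0, 0, 0.084, 0, 0, 0, 0, 0, 0, 0.084, 0, 0, 0, 0],
)

```text
t: 6.5
position: [0.493, -0.0605, 0.1158]
eef_rot: [2.644, 1.696, 0.001]
force: [-0.2, 0.5, 0.6]
finger_gap: 0.562
```

```bash
python3 - <<'E'
from station import r
s=r.sense(); print(s["t"],s["position"],s["force"],s["wrist_torque"],s["finger_gap"])
E
```

```text
6.5 [ 0.49295104 -0.06048857  0.11579942] [-0.18115218  0.51564573  0.63434381] [-0.00807024 -0.0936143  -0.00677975] 0.5622179523364823
```

Force is only 0.6 N where I expected the follower to resist, so I'll check the height by image.

```bash
python3 - <<'E'
from station import r
from h import *
s=r.sense(); print(s["force"])
c=r.capture("scene"); cv2.imwrite("pics/s6.png",cv2.resize(c["image"][225:315,355:445,::-1],None,fx=6.6,fy=6.6,interpolation=cv2.INTER_CUBIC))
R,t=np.array(c["R"]),np.array(c["t"])
def pr(X): p=R@np.array(X)+t; return np.array([c["cx"]+c["fx"]*p[0]/p[2],c["cy"]+c["fy"]*p[1]/p[2]])
x,y=s["position"][:2]; dz=s["position"][2]-.0698
for n,z,d,xx,yy in (("collar under",.04+dz,.05,x,y),("collar top",.08+dz,.05,x,y),("rim",.07,.058,.493,-.0594)):
    P=np.array([pr([xx+d/2*np.cos(a),yy+d/2*np.sin(a),z]) for a in np.linspace(0,6.28,90)])
    print(n,"u",P[:,0].min().round(1),P[:,0].max().round(1),"v",P[:,1].min().round(1),P[:,1].max().round(1), "crop",((P.max(0)-[355,225])*6.6).round(), ((P.min(0)-[355,225])*6.6).round())
E
```

```text
[-0.18115218  0.51564573  0.63434381]
collar under u 384.2 416.7 v 269.3 294.0 crop [407. 456.] [193. 293.]
collar top u 387.8 421.7 v 252.1 276.8 crop [440. 342.] [217. 179.]
rim u 379.7 416.8 v 273.6 302.2 crop [408. 510.] [163. 321.]
```

View pics/s6.png

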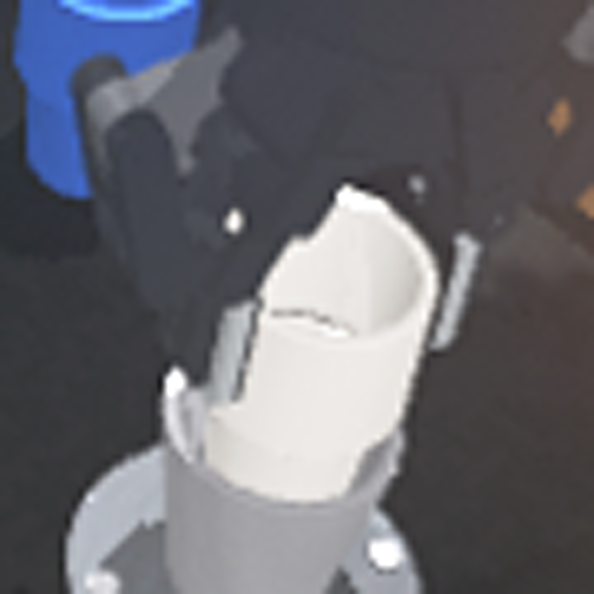

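The collar top and underside fall where the TCP reference predicts, to within about 1 px, so the cup has not slipped. About 16 mm is left under the collar, so I'll go another 6 mm down, ending this call while still moving so the force reading shows the push.

Call:
send_rows(
  moves=[0, 0, 0.012, 0, 0, 0, 0, 0, 0, 0.024, 0, 0, 0, 0],
)

```text
t: 6.72
position: [0.4929, -0.0605, 0.1124]
eef_rot: [2.644, 1.696, 0.001]
force: [-0.3, 0.9, 5.9]
finger_gap: 0.567
```

Call:
send_rows(
  moves=[0, 0, 0.01, 0, 0, 0, 0, 0, 0, 0.016, 0, 0, 0, 0, 0, 0, 0.016, 0, 0, 0, 0],
)

```text
t: 6.97
position: [0.493, -0.0605, 0.1098]
eef_rot: [2.644, 1.696, 0.0]
force: [-0.1, -0.4, 1.8]
finger_gap: 0.566
```

```bash
python3 - <<'E'
from station import r
from h import *
s=r.sense(); print(s["t"],s["position"],s["force"])
c=r.capture("scene"); cv2.imwrite("pics/s7.png",cv2.resize(c["image"][225:315,355:445,::-1],None,fx=6.6,fy=6.6,interpolation=cv2.INTER_CUBIC))
E
```

```text
6.9667 [ 0.49295677 -0.06049653  0.1097883 ] [-0.11327549 -0.41137548  1.79111942]
```

View pics/s7.png

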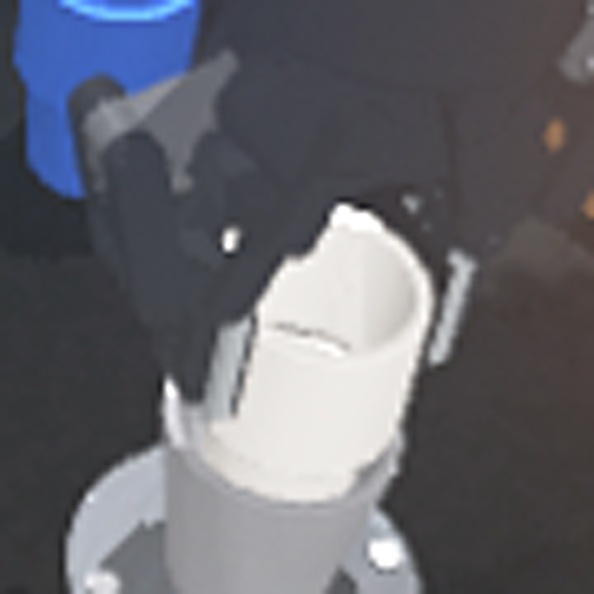

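The push read 5.9 N in motion, which matches the follower sliding, and the TCP stopped at 0.1098 (10 mm gap predicted). Releasing.

Call:
send_rows(
  moves=[0, 0, 0, 0, 0, 0, 0.62, 0, 0, 0, 0, 0, 0, 0.7, 0, 0, 0, 0, 0, 0, 0.8, 0, 0, 0, 0, 0, 0, 0.9, 0, 0, 0, 0, 0, 0, 1, 0, 0, 0, 0, 0, 0, 1, 0, 0, 0, 0, 0, 0, 1],
)

```text
t: 7.6
position: [0.4928, -0.0605, 0.1097]
eef_rot: [-2.644, -1.696, 0.0]
force: [0.3, 0.9, -0.5]
finger_gap: 1.002
```

```bash
python3 - <<'E'
from station import r
from h import *
s=r.sense(); print(s["t"],s["position"],s["force"],s["finger_gap"])
c=r.capture("scene"); cv2.imwrite("pics/s8.png",cv2.resize(c["image"][225:315,355:445,::-1],None,fx=6.6,fy=6.6,interpolation=cv2.INTER_CUBIC))
E
```

```text
7.6 [ 0.4927914  -0.0604516   0.10969582] [ 0.32142693  0.87733388 -0.45169889] 1.0016345975589214
```

View pics/s8.png

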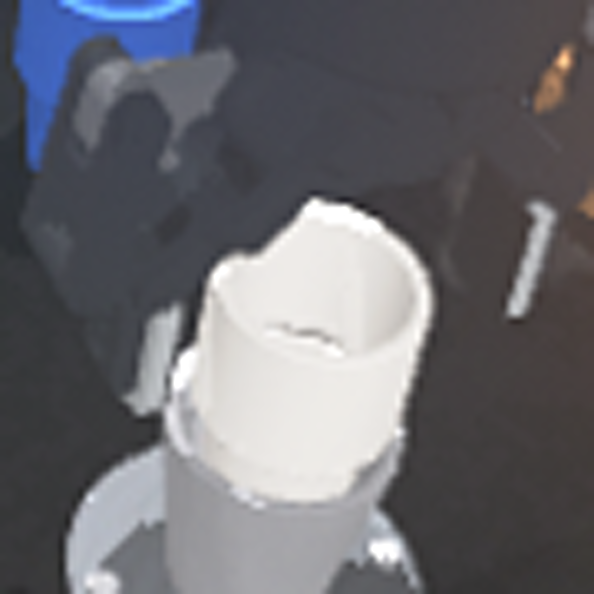

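Both pads are clear of the cup and it stands. Backing straight up.

Call:
send_rows(
  moves=[0, 0, -0.1, 0, 0, 0, 1, 0, 0, -0.25, 0, 0, 0, 1, 0, 0, -0.45, 0, 0, 0, 1, 0, 0, -0.7, 0, 0, 0, 1, 0, 0, -0.9, 0, 0, 0, 1, 0, 0, -1, 0, 0, 0, 1, 0, 0, -1, 0, 0, 0, 1],
)

```text
t: 8.23
position: [0.4937, -0.0606, 0.2634]
eef_rot: [2.641, 1.694, 0.007]
force: [0.8, 0.4, 0.2]
finger_gap: 1.0
```

Call:
send_rows(
  moves=[0.3, 0, 0, 0, 0, 0, 1, 0.6, 0, 0, 0, 0, 0, 1, 0.9, 0, 0, 0, 0, 0, 1, 1, 0, 0, 0, 0, 0, 1, 1, 0, 0, 0, 0, 0, 1, 1, 0, 0, 0, 0, 0, 1],
)

```text
t: 8.73
position: [0.5552, 0.0769, 0.2582]
eef_rot: [-2.642, -1.698, 0.003]
force: [-0.0, -0.0, -0.3]
finger_gap: 0.998
```

```bash
python3 - <<'E'
from station import r
from h import *
s=r.sense(); print(s["t"],s["position"],s["force"],s["finger_gap"])
c=r.capture("scene"); cv2.imwrite("pics/s9.png",cv2.resize(c["image"][225:325,345:445,::-1],None,fx=6,fy=6,interpolation=cv2.INTER_CUBIC))
for t in (232,240,247): print("rim scene z=.12",rim(c,(375,245,430,288),t,.12))
T=r.capture("top"); cv2.imwrite("pics/t9.png",cv2.resize(T["image"][200:270,340:440,::-1],None,fx=6,fy=6,interpolation=cv2.INTER_CUBIC))
for z in (.11,.12,.13): print("top",z,rim(T,(365,205,425,262),205,z))
R,t=np.array(c["R"]),np.array(c["t"])
def pr(X): p=R@np.array(X)+t; return np.array([c["cx"]+c["fx"]*p[0]/p[2],c["cy"]+c["fy"]*p[1]/p[2]])
for z in (.115,.12,.125):
    P=np.array([pr([.492+.025*np.cos(a),-.0597+.025*np.sin(a),z]) for a in np.linspace(0,6.28,90)]); print(z,((P.min(0)-[345,225])*6).round(),((P.max(0)-[345,225])*6).round())
E
```

```text
8.7333 [0.55520093 0.07688767 0.25818859] [-0.01823972 -0.0171044  -0.31419601] 0.9981600745090943
rim scene z=.12 (array([ 0.4908, -0.0611]), np.float64(0.0502), np.float64(0.0005), 0.9886685552407932)
rim scene z=.12 (array([ 0.491 , -0.0609]), np.float64(0.0496), np.float64(0.0004), 0.9912536443148688)
rim scene z=.12 (array([ 0.491 , -0.0608]), np.float64(0.049), np.float64(0.0004), 1.0)Traceback (most recent call last):
  File "<stdin>", line 7, in <module>
  File "h.py", line 13, in rim
    k=max(cs,key=len)[:,0,:].astype(float)
      ~~~^^^^^^^^^^^^
ValueError: max() iterable argument is empty
```

View pics/s9.png

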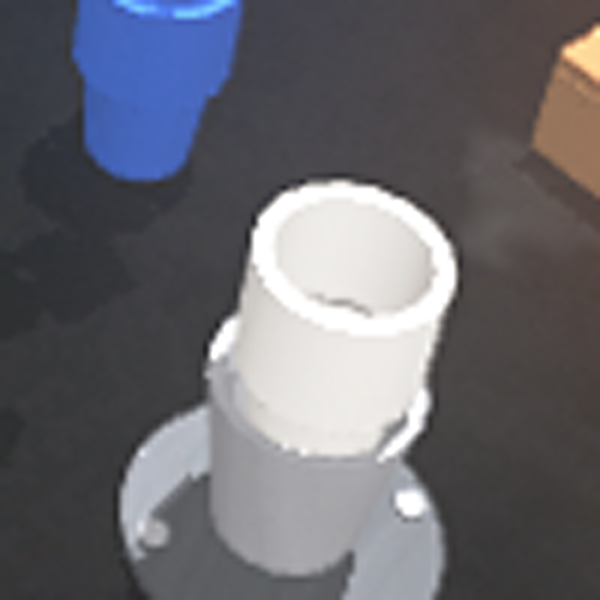

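View pics/t9.png

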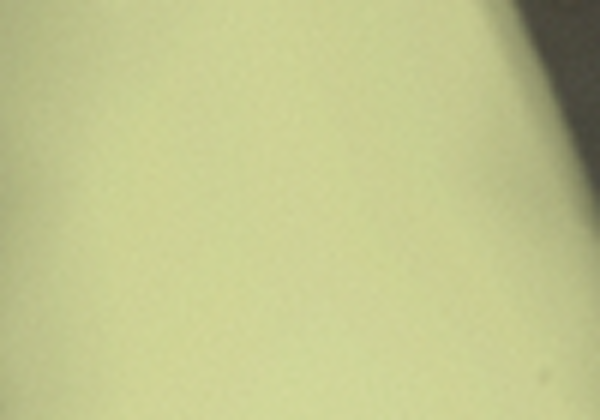

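```bash
python3 - <<'E'
from station import r
from h import *
c=r.capture("scene"); R,t=np.array(c["R"]),np.array(c["t"])
hold=np.array([.4915,-.059]) # holder in the same (scene) view
for h in (.112,.116,.12,.124,.128):
    p,d,_,_=rim(c,(375,245,430,288),240,h); print("top height",h,"gap mm",round((h-.15)*1000+40,1) if 0 else round((h-.04-.07)*1000,1),"offset mm",((p-hold)*1000).round(1),"dia",d)
print("straight",rim(c,(225,145,262,180),240,.08))
W=r.capture("wrist"); cv2.imwrite("pics/w9.png",W["image"][:,:,::-1])
E
```

```text
top height 0.112 gap mm 2.0 offset mm [6.3 1.5] dia 0.0504
top height 0.116 gap mm 6.0 offset mm [ 2.9 -0.2] dia 0.05
top height 0.12 gap mm 10.0 offset mm [-0.5 -1.9] dia 0.0496
top height 0.124 gap mm 14.0 offset mm [-4.  -3.6] dia 0.0492
top height 0.128 gap mm 18.0 offset mm [-7.4 -5.3] dia 0.0488
straight (array([0.5219, 0.3857]), np.float64(0.0549), np.float64(0.0006), 0.8450184501845018)
```

View pics/w9.png

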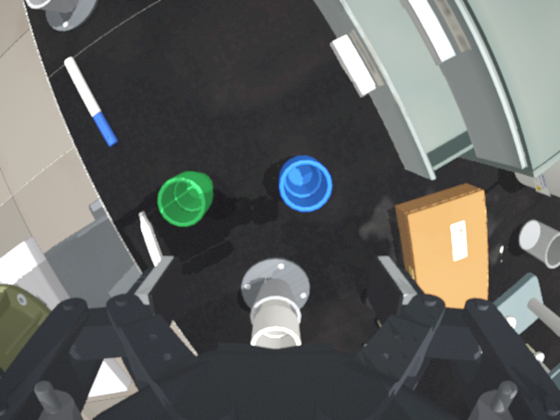

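The wrist view shows the cup standing in the right holder at (275,315), with the gripper well clear. In the scene view the rim position and the TCP position agree for a gap of about 10 mm. The straight cup has not moved. Handing in.

```bash
python3 - <<'E'
from station import r
print(r.close_job()); print(r.sense()["t"])
E
```

```text
the job is handed in; nothing more can be done
None
the job is handed in; nothing more can be done
```

The white tapered cup is in the right-hand holder, pushed down to about a 10 mm gap and released. I handed the job in at about 9 s; no verdict was reported.

**How it went:** I gripped the cup by its collar and lowered it onto the follower. I then pushed slowly until the hand was 40 mm above the height at which it gripped the cup on the table. The push read about 6 N while moving, as expected for the follower. After that I opened the jaws, backed straight up and moved the gripper aside.

**Last checks:**
- **Gap:** about 10 mm by the hand height. The scene image of the cup's rim fits 10 mm, with an uncertainty of about 2–3 mm.
- **Position:** the cup is about 2 mm off the holder's axis and looks upright. I did not measure its tilt after release.
- **Straight cup:** its position matches the start to within about 2 mm.
- **Robot:** the gripper is clear of everything, with near-zero force on it.

**Checks that failed or disagreed:**
- **Top camera:** the arm blocked its view of the cup at the end, so the final check rests on the scene camera and the hand position.
- **Force reading:** the first reading after stopping on the follower was only 0.6 N, so I checked the height in the image before pushing further.
- **Camera offset:** the scene and top cameras differ by about 2 mm in the holder's position. This is within their stated accuracy.

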